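Lift the tea board on the spatula and hold it level

TASK

Take the upright-handled serving spatula by its handle, slide its blade under the middle of the small board on the drying rack, and lift the board, with its bowl standing on it, about 10 cm above the rack. Keep it still and level for a few seconds with the bowl in the middle, and finish while still holding it up there: do not put it down. The gripper must touch only the spatula, never the board or the bowl, and the whisk stand, the caddy and the box stay where they are.

Things in the scene. Friction and masses are not known exactly. Their poses are not given: they have to be found in the camera images.
- lifter_grip (a point): Serving spatula (loose, 0.14 kg), standing by itself with its blade flat on the table. This point is in the middle of its upright square bamboo handle (22 x 22 mm, from 28 to 108 mm above the blade's underside), 76 mm above that underside. x axis: level, from the handle to the blade's tip; z up. The handle's faces look along x and y. The loaded blade pulls it forward: grip firmly (60 to 100 N).
- lifter_blade (a point): Middle of the top face of the spatula's steel blade: 80 mm ahead (+x) of the handle's axis and 72 mm below point lifter_grip. The blade is 4 mm thick and 60 mm wide (y); its tip is 55 mm ahead of this point, its full width reaches 53 mm behind it, and a neck 20 mm wide runs on back to the handle. Same axes as lifter_grip.
- rack_mid (a point): Ash drying rack, fixed: a base 120 x 122 x 6 mm with two side rails along its x axis, 18 mm thick, tops 42 mm above the table, 86 mm apart inside. The channel between them is open at both ends, free from 6 mm to 42 mm height. This point is the centre of the rack at rail-top height. x axis: level, along the channel, away from the robot; the spatula goes in along +x from the robot's side.
- board_mid (a point): Centre (half-way up) of the flat dark wooden board, 100 (x) x 106 (y) x 8 mm, about 0.07 kg, loose, lying across the two rails with its underside 42 mm above the table. z axis up.
- bowl_mid (a point): Centre (half-way up) of the small speckled beige bowl, 82 mm across the rim, 46 mm across the foot, 45 mm high, about 0.11 kg, standing loose in the middle of the board. z axis up.
- whisk_stand: Bystander: turned wooden whisk stand with a bamboo whisk on it, 72 mm across the foot, 155 mm high, loose; origin at the centre of its underside. Leave alone.
- caddy: Bystander: steel tea caddy, 70 mm across, 77 mm high, loose; origin at the centre of its underside. Leave alone.
- box: Bystander: shut ceramic box with hinged lid and brass snap latch, 72 x 92 x 51 mm, loose; origin at the centre of its underside. Leave alone.
There are look-alikes about, which are no part of the job. What is shaped like the part that bears lifter_grip but red is not meant. Of the things that look like the part that bears board_mid, the smaller one is meant.

How it is judged (in metres and radians):
On the way, in this order (a step that is already met when the one before it is completed fails the run):
1. the held spatula's blade is under the middle of the board while the board still lies on the rack (x of board_mid in the frame of lifter_blade between -0.03 and 0.03 m and y of board_mid in the frame of lifter_blade between -0.02 and 0.02 m and contact force between lifter and the fingers above 1 N and height (world z) of board_mid below 0.06 m and angle between board_mid's own z axis and vertical below 0.14 rad and z of board_mid in the frame of lifter_blade between 0 and 0.04 m), for 0.1 s.
2. the board with its bowl is carried on the spatula clear of the rack, still and level, for one and a half seconds (height (world z) of board_mid above 0.1 m and angle between each of board_mid, bowl_mid's own z axis and vertical below 0.14 rad and horizontal distance between bowl_mid and board_mid below 0.02 m and contact force between board and lifter above 0.3 N and contact force between bowl and board above 0.2 N and contact force between lifter and the fingers above 1 N and contact force between each of board, lifter and rack below 0.05 N and contact force between each of board, bowl and the arm below 0.1 N and linear speed of board below 0.03 m/s and angular speed of board below 0.2 rad/s and x of board_mid in the frame of lifter_blade between -0.03 and 0.03 m and y of board_mid in the frame of lifter_blade between -0.02 and 0.02 m), for 1.5 s.
At the end, for the whole second after the job is handed in: Gripper holds the spatula; board on its blade, centred within 30 mm along and 20 mm across, centre over 100 mm above the table, still (0.03 m/s); board and bowl within 8 degrees of level, bowl within 20 mm of the board's centre; rack not touched by board or spatula, board and bowl not by the robot (all of step 2); the arm keeps its last pose, push and grip.
It fails at once if the gripper or arm touches the board or the bowl (contact force between any of board, bowl and the arm above 0.5 N or contact force between any of board, bowl and the fingers above 0.5 N).
It fails at once if the bowl tips over (angle between bowl_mid's own z axis and vertical above 0.6 rad).
It fails at once if a bystander is moved more than 2 cm (distance of any of whisk_stand, caddy, box from where it was at the start of the episode above 0.02 m).
It also fails if it takes over 56 s, if anything falls off the work surface, if the arm or the gripper's body presses on something with over 40 N, if the wrist force passes 120 N, or if a joint passes its speed limit or range.

ROBOT

A 6-joint arm with a two-finger parallel gripper is mounted at the origin on the work surface. World frame = base frame: x ahead of the robot, y to its left, z up, the work surface at z = 0. Lengths are in mm, angles in rad, forces in N, time in s.
With the tool pointing down it reaches from about 400 to 925 mm from the base axis. Payload 12.5 kg.
Tool frame: the origin (TCP) lies on the centre line of the jaws, within the pads' length; the fingertips stand 14 mm ahead of it and the grasp point (between the pads) lies 5 mm behind it; z points along the fingers, x is the direction in which the jaws open and shut, and the axes are right-handed (so a half turn about z gives the same grasp; the last joint's range is limited). The gripper opens to 95 mm and grips with 3 to 60 N. Pads are 20 mm wide; open, the fingers measure 119 mm over their backs; the gripper's body (75 mm by 180 mm) begins 59 mm behind the grasp point.
Start: joints at [-1.397, 0.491, 1.559, -0, 1.092, -0.106], TCP at [172.625, -600.705, 228.661] pointing down, gripper open.
Joint ranges: [-3.1, 3.1], [-0.84, 2.19], [0.05, 2.79], [-1.13, 4.28], [0.06, 2.93], [-2.69, 2.69]. Speed limits (rad/s): [2.22, 2.22, 2.79, 3.14, 3.14, 3.14].

INTERFACE

Orientations are given as [roll, pitch, yaw] about the fixed x, y, z axes, in that order (R = Rz(yaw) Ry(pitch) Rx(roll)).
In Python, from cell import state, read_camera, job_done gives the robot as it stands.
- The arm moves only by the shell command python3 -m handwheel 'ROWS'. ROWS is JSON, a list of rows, each an object of numbers: "hand": the finger opening in m, from 0 to 0.0951; "x", "y", "z": the shift along the world's x, y, z in m; "spin": the turn about the world's z in units of 5 degrees (1.0 is 5 degrees). In form: [{"hand": .., "x": .., "y": .., "z": .., "spin": ..}, ...]. A call has 1 to 20 rows; each row is the pose to reach, as a shift and turn from the pose commanded when the call began; what a row does not reach only later rows make up. A row lasts 1/12 s, in which the tool goes at most 41.7 mm and 7.16 degrees, less where a joint would pass 70% of its speed; a pose out of reach is approached as far as the arm can. A call with a gripper value outside its range is refused whole. The fingers move at their own pace and stop on an object; the grip force is fixed at half the most. Time passes only in rows, so rows that repeat a pose let the fingers close. It gives the time, the measured TCP pose, the force and the opening at its end, in the units of the state.
- state(): the state, without advancing time (a new reading comes with each control period).
- read_camera(name): name is "scene" or "side" or "wrist"; returns a dict with "img" (400x640x3 uint8, red, green, blue), "fx", "fy", "cx", "cy" (pixels), "D" ([k1, k2, p1, p2, k3] as OpenCV has them; the pictures are not rectified), "T" (4x4, takes a point from camera to world coordinates). Camera axes: x right, y down, z forward; pixel columns grow to the right and rows downward; lengths in mm; the calibration is good to about 2 mm. A picture is of the moment at which its call begins. There is no depth.
- job_done(): hands the job in, once; it reports no verdict.
The state is a dict: "t": time; "joints": joint angles; "qvel": joint speeds; "tau": joint torques, N m; "eef_pos": TCP position; "tcp_rot": TCP orientation; "ft_force": force on the tool from outside, world axes, zero at the start; "moment": the same for the moment, N m; "opening": opening from 0.0 (shut) to 1.0 (fully open).
Only numpy, scipy, OpenCV 4.12 (cv2) and the standard library are available. Lean on these libraries where they do the work, as an engineer would, in place of code of your own. Each camera call takes 0.05 s, during which the arm holds its last target. There are 200 camera calls.

## Working session

There is one attempt and no reset: what is moved stays moved. The work goes in short steps, Python scripts to look and compute and a shell command to move; the robot and the scene stay as the last step left them, time stands still between calls to the robot, and variables do not carry over. Pictures are saved under pics/ and viewed, about 8 in all and at most 12, crops included, and the job is handed in when it is done.

```bash
mkdir -p pics
cat > h.py <<'E'
import numpy as np, cv2
from cell import state, read_camera
def cam(n):
    c=read_camera(n); K=np.array([[c['fx'],0,c['cx']],[0,c['fy'],c['cy']],[0,0,1.]])
    return c['img'],K,np.array(c['D'],float),np.array(c['T'],float)
def save(n,f,crop=None,s=1):
    im,K,D,T=cam(n); np.savez('pics/'+f+'.npz',K=K,D=D,T=T,img=im)
    if crop: x0,y0,x1,y1=crop; im=im[y0:y1,x0:x1]
    if s!=1: im=cv2.resize(im,None,fx=s,fy=s,interpolation=cv2.INTER_CUBIC)
    cv2.imwrite('pics/'+f+'.png',im[:,:,::-1])
def crop(f,g,c,s):
    im=np.load('pics/'+f+'.npz')['img'];x0,y0,x1,y1=c
    cv2.imwrite('pics/'+g+'.png',cv2.resize(im[y0:y1,x0:x1],None,fx=s,fy=s,interpolation=cv2.INTER_CUBIC)[:,:,::-1])
def ray(f,u,v):
    d=np.load('pics/'+f+'.npz'); p=cv2.undistortPoints(np.array([[[u,v]]],float),d['K'],d['D'])[0,0]
    return d['T'][:3,3], d['T'][:3,:3]@np.array([p[0],p[1],1])
def at(f,u,v,z):
    o,r=ray(f,u,v); return (o+r*(z-o[2])/r[2]).round(1)
def proj(f,P):
    d=np.load('pics/'+f+'.npz'); Ti=np.linalg.inv(d['T']); 
    return cv2.projectPoints(np.array(P,float).reshape(-1,3),cv2.Rodrigues(Ti[:3,:3])[0],Ti[:3,3],d['K'],d['D'])[0][:,0].round(1)
E
python3 -c "
from h import *
save('scene','s0');save('side','d0')
a=cv2.imread('pics/s0.png');b=cv2.imread('pics/d0.png')
print(state()); 
for f in('s0','d0'):print(np.load('pics/'+f+'.npz')['T'].round(2))"
```

```text
{'t': 0.1, 'joints': array([-1.39659827e+00,  4.91463303e-01,  1.55935727e+00,  3.61968793e-05,
        1.09169106e+00, -1.05619473e-01]), 'qvel': array([ 8.11665633e-05, -2.44334678e-03,  2.82098256e-04, -3.22305095e-04,
       -7.73623355e-04, -6.81075551e-04]), 'tau': array([ 1.81158608e-03, -6.13621473e+01, -2.58604413e+01,  6.93566795e-02,
        4.71012841e-02, -6.75093747e-05]), 'eef_pos': array([ 172.59878749, -600.50391066,  228.153288  ]), 'tcp_rot': array([-3.14146385e+00,  9.10466440e-04, -1.29099544e+00]), 'ft_force': array([-0.36266864,  0.07835788, -0.06738552]), 'moment': array([0.00443016, 0.0322219 , 0.07455578]), 'opening': 0.9997051899461915}
[[ 7.50000e-01  5.00000e-01 -4.30000e-01  1.04895e+03]
 [ 6.60000e-01 -5.60000e-01  5.00000e-01 -6.05140e+02]
 [ 1.00000e-02 -6.60000e-01 -7.50000e-01  9.84170e+02]
 [ 0.00000e+00  0.00000e+00  0.00000e+00  1.00000e+00]]
[[ 9.7000e-01 -1.9000e-01  1.5000e-01  3.3752e+02]
 [-2.5000e-01 -7.3000e-01  6.4000e-01 -8.6095e+02]
 [-1.0000e-02 -6.6000e-01 -7.5000e-01  1.1062e+03]
 [ 0.0000e+00  0.0000e+00  0.0000e+00  1.0000e+00]]
```

View pics/s0.png

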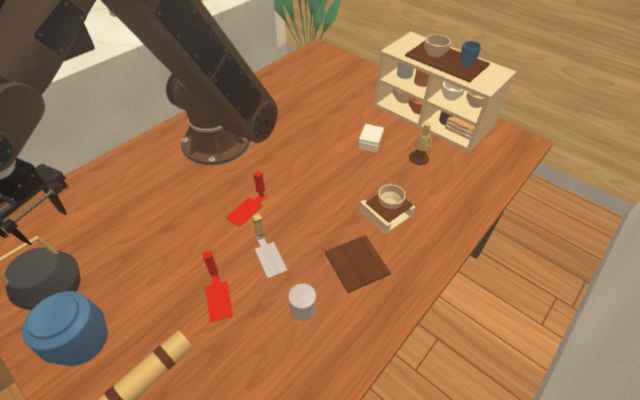

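View pics/d0.png

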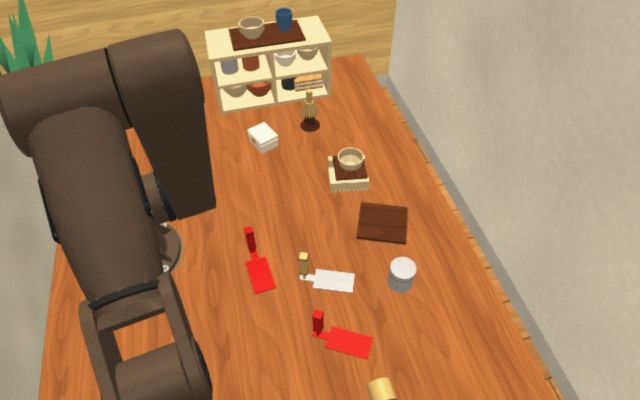

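The first pictures show these candidates:
- **Spatulas in scene:** steel with a bamboo handle at (258,228), blade (270,260). Red ones at (258,185) and (210,265). The steel one is meant, since red is excluded.
- **Boards in scene:** a small one on the rack at (390,208) under the bowl, a large one on the table at (357,262), and one on the shelf. The small one on the rack is meant.

I'll confirm this in enlarged crops.

```bash
python3 -c "
from h import *
def g(f,c):
    im=np.load('pics/'+f+'.npz')['img'];x0,y0,x1,y1=c
    return cv2.resize(im[y0:y1,x0:x1],None,fx=5,fy=5,interpolation=cv2.INTER_CUBIC)[:,:,::-1]
cv2.imwrite('pics/c1.png',np.hstack([g('s0',(235,200,315,290)),g('s0',(350,165,430,255))]))
cv2.imwrite('pics/c2.png',np.hstack([g('d0',(290,230,370,320)),g('d0',(310,130,390,220))]))"
```

```text
(no output)
```

View pics/c1.png

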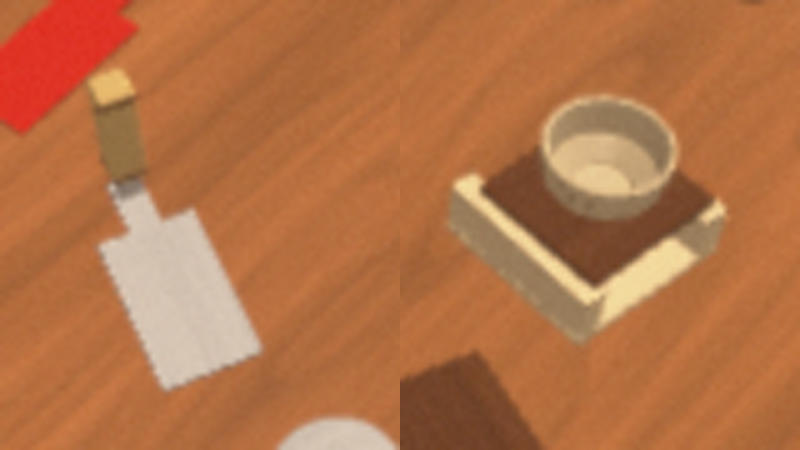

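View pics/c2.png

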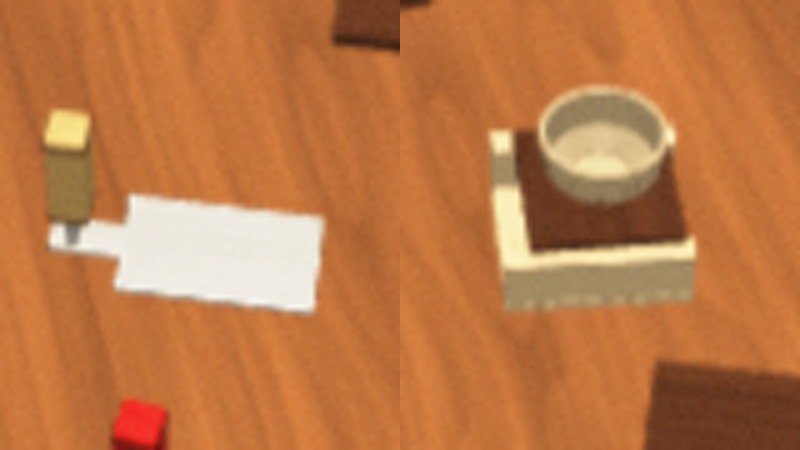

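Confirmed: the steel spatula is the bamboo-handled one, and the small board with the bowl lies on the rack. Next I'll fit the poses to the corners I read off both crops.

```bash
cat > fit.py <<'E'
from h import *
from scipy.optimize import least_squares
S=lambda o:(lambda u,v:(o[0]+(u+.0)/5-.4,o[1]+v/5-.4))
sl=S((235,200));sr=S((350-80,165));dl=S((290,230));dr=S((310-80,130))
def fit(name,obs,x0):
    def pts(p,P):
        c,s=np.cos(p[2]),np.sin(p[2]); P=np.array(P,float)
        return np.c_[p[0]+c*P[:,0]-s*P[:,1],p[1]+s*P[:,0]+c*P[:,1],P[:,2]]
    def r(p): return np.concatenate([(proj(f,pts(p,[o[1] for o in obs if o[0]==f]))-np.array([o[2] for o in obs if o[0]==f])).ravel() for f in ('s0','d0')])
    q=least_squares(r,x0,diff_step=1e-3,loss='soft_l1'); print(name,q.x.round(3),'deg',np.degrees(q.x[2]).round(1),'res',r(q.x).round(1))
b=[(27,30),(27,-30),(135,-30),(135,30)]
fit('spat (handle axis)',[('s0',(27,-30,4),sl(98,245)),('s0',(27,30,4),sl(193,210)),('s0',(135,30,4),sl(261,350)),('s0',(135,-30,4),sl(167,388)),('s0',(0,0,108),sl(111,86)),
 ('d0',(27,30,4),dl(130,195)),('d0',(135,30,4),dl(325,217)),('d0',(135,-30,4),dl(314,312)),('d0',(27,-30,4),dl(115,290)),('d0',(0,0,108),dl(68,130))],[450,-250,-.3])
fit('board',[('s0',(-50,-53,50),sr(483,190)),('s0',(50,-53,50),sr(593,282)),('s0',(50,53,50),sr(718,203)),
 ('d0',(-50,53,50),dr(515,130)),('d0',(-50,-53,50),dr(532,250)),('d0',(50,-53,50),dr(687,237))],[700,0,.1])
fit('rack',[('s0',(60,-61,42),sr(583,308)),('s0',(60,-61,0),sr(583,343)),('s0',(-60,-61,42),sr(449,193)),('s0',(60,61,42),sr(726,213)),
 ('d0',(-60,-61,42),dr(503,268)),('d0',(-60,-61,0),dr(506,310)),('d0',(60,-61,42),dr(695,262)),('d0',(60,-61,0),dr(692,300)),('d0',(-60,61,42),dr(490,130))],[700,0,.1])
# bowl rim z=95: ellipse centres
print('bowl',at('s0',*sr(609,157),93),at('d0',*dr(603,137),93))
E
python3 fit.py
```

```text
spat (handle axis) [ 4.48969e+02 -2.47828e+02  1.16000e-01] deg 6.7 res [ -8.1  11.4 -13.5   4.1   1.9  -5.9   7.4   1.7 -15.9  10.1  -3.   12.6
  -5.5  -4.    5.4  -5.4   7.9  11.9   2.7  17.1]
board [6.51465e+02 0.00000e+00 1.00000e-01] deg 5.7 res [-37.   26.1 -30.   24.3 -36.   16.1  -1.   36.4   8.6  37.8   8.9  31.2]
rack [656.233  -0.      0.925] deg 53.0 res [ -6.1  14.6  -7.8  15.8 -19.9  44.5 -46.5   1.7  37.3  38.8  35.7  39.1
  11.6  11.4  11.   12.7   1.   54. ]
bowl [687.2 133.7  93. ] [680.9 137.8  93. ]
```

```bash
sed -i 's/\[:,0\].round(1)/[:,0]/' h.py; sed -i "s/diff_step=1e-3,loss='soft_l1'/x_scale=[100,100,1],loss='soft_l1'/; s/\[700,0,.1\]/[684,135,.1]/; s/\[450,-250,-.3\]/[450,-100,-.3]/" fit.py; python3 fit.py
```

```text
spat (handle axis) [ 4.54094e+02 -1.95151e+02 -3.89000e-01] deg -22.3 res [-0.1  0.1 -0.1 -0.3  0.6 -0.1 -0.5  0.6 -0.4 -0.1  0.2 -0.  -0.1  0.
  0.  -0.  -0.  -0.3 -0.  -0.2]
board [ 6.82009e+02  1.39957e+02 -1.75000e-01] deg -10.0 res [-0.6 -0.9  0.3  0.7 -0.2 -0.4  0.1  0.  -0.2 -0.5  0.6  0.2]
rack [ 6.75854e+02  1.39724e+02 -1.87000e-01] deg -10.7 res [ 0.4 -0.5 -1.4  0.9  0.3 -1.7  0.2 -0.7  0.5 -0.1 -0.2  0.5  0.3 -0.8
 -0.   0.6  0.3  0.5]
bowl [687.2 133.7  93. ] [680.9 137.8  93. ]
```

The fits are good, with residuals around 0.5 px:
- **Spatula handle:** (454, -195), yaw -22.3°
- **Rack:** (676, 140), yaw about -10.5°
- **Board:** (682, 140)

I'll grip with the jaws along the handle's x axis, which resists the pitch load best. First I'll go above the handle.

```bash
python3 -m handwheel '[{"hand":0.07,"x":0.04,"y":0.06,"z":0,"spin":2},{"hand":0.07,"x":0.281,"y":0.405,"z":0,"spin":10.35},{"hand":0.07,"x":0.281,"y":0.405,"z":0,"spin":10.35},{"hand":0.07,"x":0.281,"y":0.405,"z":0,"spin":10.35},{"hand":0.07,"x":0.281,"y":0.405,"z":0,"spin":10.35},{"hand":0.07,"x":0.281,"y":0.405,"z":0,"spin":10.35},{"hand":0.07,"x":0.281,"y":0.405,"z":0,"spin":10.35},{"hand":0.07,"x":0.281,"y":0.405,"z":0,"spin":10.35},{"hand":0.07,"x":0.281,"y":0.405,"z":0,"spin":10.35},{"hand":0.07,"x":0.281,"y":0.405,"z":0,"spin":10.35},{"hand":0.07,"x":0.281,"y":0.405,"z":0,"spin":10.35},{"hand":0.07,"x":0.281,"y":0.405,"z":0,"spin":10.35},{"hand":0.07,"x":0.281,"y":0.405,"z":0,"spin":10.35},{"hand":0.07,"x":0.281,"y":0.405,"z":0,"spin":10.35},{"hand":0.07,"x":0.281,"y":0.405,"z":0,"spin":10.35},{"hand":0.07,"x":0.281,"y":0.405,"z":0,"spin":10.35},{"hand":0.07,"x":0.281,"y":0.405,"z":0,"spin":10.35}]'; python3 -c "
from h import *
save('wrist','w1')
im=cv2.imread('pics/w1.png')
c,s=np.cos(-.389),np.sin(-.389)
for x,y,z in [(0,0,108),(27,30,4),(27,-30,4),(135,-30,4),(135,30,4)]:
    p=proj('w1',[454.1+c*x-s*y,-195.2+s*x+c*y,z])[0]; print(p.round(1)); cv2.circle(im,(int(p[0]),int(p[1])),3,(255,0,255),1)
cv2.imwrite('pics/w1.png',im)"
```

```text
t: 1.52
eef_pos: [453.1, -196.7, 228.6]
tcp_rot: [3.142, 0.0, -0.39]
ft_force: [0.7, 0.5, 0.7]
opening: 0.737
[319.  192.4]
[341.9 147.2]
[341.2 196.8]
[429.2 196.7]
[433.1 147.4]
```

View pics/w1.png

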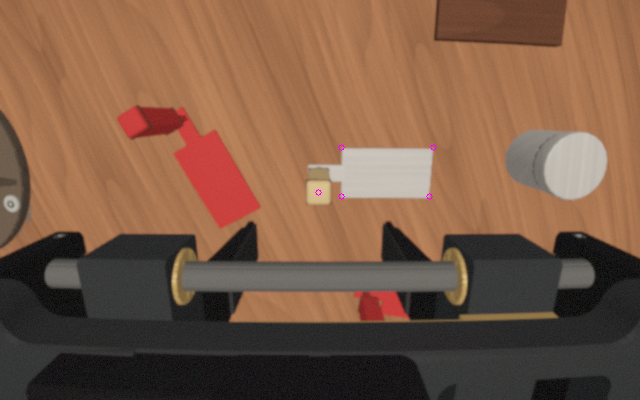

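The wrist view has the projected handle top (319,192) and blade corners lying on the real ones, so the fit holds. Descend and grip.

```bash
python3 -m handwheel '[{"hand":0.07,"x":0.001,"y":0.0015,"z":-0.04},{"hand":0.07,"x":0.001,"y":0.0015,"z":-0.08},{"hand":0.07,"x":0.001,"y":0.0015,"z":-0.11},{"hand":0.07,"x":0.001,"y":0.0015,"z":-0.135},{"hand":0.07,"x":0.001,"y":0.0015,"z":-0.15},{"hand":0.07,"x":0.001,"y":0.0015,"z":-0.158},{"hand":0.07,"x":0.001,"y":0.0015,"z":-0.158},{"hand":0,"x":0.001,"y":0.0015,"z":-0.158},{"hand":0,"x":0.001,"y":0.0015,"z":-0.158},{"hand":0,"x":0.001,"y":0.0015,"z":-0.158},{"hand":0,"x":0.001,"y":0.0015,"z":-0.158},{"hand":0,"x":0.001,"y":0.0015,"z":-0.158},{"hand":0,"x":0.001,"y":0.0015,"z":-0.158},{"hand":0,"x":0.001,"y":0.0015,"z":-0.158},{"hand":0,"x":0.001,"y":0.0015,"z":-0.158},{"hand":0,"x":0.001,"y":0.0015,"z":-0.158},{"hand":0,"x":0.001,"y":0.0015,"z":-0.158}]'
```

```text
invalid input
```

```bash
python3 -m handwheel '[{"hand":0.07,"x":0.001,"y":0.0015,"z":-0.04,"spin":0},{"hand":0.07,"x":0.001,"y":0.0015,"z":-0.08,"spin":0},{"hand":0.07,"x":0.001,"y":0.0015,"z":-0.11,"spin":0},{"hand":0.07,"x":0.001,"y":0.0015,"z":-0.135,"spin":0},{"hand":0.07,"x":0.001,"y":0.0015,"z":-0.15,"spin":0},{"hand":0.07,"x":0.001,"y":0.0015,"z":-0.158,"spin":0},{"hand":0.07,"x":0.001,"y":0.0015,"z":-0.158,"spin":0},{"hand":0,"x":0.001,"y":0.0015,"z":-0.158,"spin":0},{"hand":0,"x":0.001,"y":0.0015,"z":-0.158,"spin":0},{"hand":0,"x":0.001,"y":0.0015,"z":-0.158,"spin":0},{"hand":0,"x":0.001,"y":0.0015,"z":-0.158,"spin":0},{"hand":0,"x":0.001,"y":0.0015,"z":-0.158,"spin":0},{"hand":0,"x":0.001,"y":0.0015,"z":-0.158,"spin":0},{"hand":0,"x":0.001,"y":0.0015,"z":-0.158,"spin":0},{"hand":0,"x":0.001,"y":0.0015,"z":-0.158,"spin":0},{"hand":0,"x":0.001,"y":0.0015,"z":-0.158,"spin":0},{"hand":0,"x":0.001,"y":0.0015,"z":-0.158,"spin":0}]'
```

```text
t: 2.98
eef_pos: [454.6, -194.1, 70.8]
tcp_rot: [3.142, 0.0, -0.388]
ft_force: [-2.0, 1.8, 4.0]
opening: 0.232
```

Gripped (22 mm opening). Lift, turn 2.36 units and carry to the mouth of the channel.

```bash
python3 -m handwheel '[{"hand":0,"x":0,"y":0,"z":0.005,"spin":0},{"hand":0,"x":0,"y":0,"z":0.015,"spin":0},{"hand":0,"x":0,"y":0,"z":0.03,"spin":0},{"hand":0,"x":0,"y":0,"z":0.05,"spin":0},{"hand":0,"x":0,"y":0,"z":0.075,"spin":0},{"hand":0,"x":0,"y":0,"z":0.10,"spin":0},{"hand":0,"x":0,"y":0,"z":0.125,"spin":0},{"hand":0,"x":0,"y":0.005,"z":0.14,"spin":0.2},{"hand":0,"x":0,"y":0.02,"z":0.15,"spin":0.4},{"hand":0,"x":0,"y":0.04,"z":0.15,"spin":0.6},{"hand":0,"x":0,"y":0.065,"z":0.15,"spin":0.8},{"hand":0,"x":0,"y":0.09,"z":0.15,"spin":1},{"hand":0,"x":0,"y":0.115,"z":0.15,"spin":1.2},{"hand":0,"x":0,"y":0.14,"z":0.15,"spin":1.5},{"hand":0,"x":0,"y":0.165,"z":0.15,"spin":1.7},{"hand":0,"x":0,"y":0.19,"z":0.15,"spin":1.9},{"hand":0,"x":0,"y":0.215,"z":0.15,"spin":2.1},{"hand":0,"x":0,"y":0.24,"z":0.15,"spin":2.2},{"hand":0,"x":0,"y":0.265,"z":0.15,"spin":2.36},{"hand":0,"x":0,"y":0.285,"z":0.15,"spin":2.36}]' && python3 -m handwheel '[{"hand":0,"x":0.002,"y":0.02,"z":0,"spin":0},{"hand":0,"x":0.003,"y":0.04,"z":0,"spin":0},{"hand":0,"x":0.004,"y":0.06,"z":0,"spin":0},{"hand":0,"x":0.005,"y":0.075,"z":0,"spin":0},{"hand":0,"x":0.005,"y":0.085,"z":0,"spin":0},{"hand":0,"x":0.005,"y":0.089,"z":0,"spin":0},{"hand":0,"x":0.005,"y":0.089,"z":-0.01,"spin":0},{"hand":0,"x":0.005,"y":0.089,"z":-0.025,"spin":0},{"hand":0,"x":0.005,"y":0.089,"z":-0.045,"spin":0},{"hand":0,"x":0.005,"y":0.089,"z":-0.065,"spin":0},{"hand":0,"x":0.005,"y":0.089,"z":-0.085,"spin":0},{"hand":0,"x":0.005,"y":0.089,"z":-0.1,"spin":0},{"hand":0,"x":0.005,"y":0.089,"z":-0.115,"spin":0},{"hand":0,"x":0.005,"y":0.089,"z":-0.125,"spin":0},{"hand":0,"x":0.005,"y":0.089,"z":-0.13,"spin":0},{"hand":0,"x":0.005,"y":0.089,"z":-0.13,"spin":0},{"hand":0,"x":0.005,"y":0.089,"z":-0.13,"spin":0}]'; python3 -c "
from h import *
save('side','d1');save('scene','s1')
s=state();print(s['eef_pos'],s['tcp_rot'],s['moment'])
def g(f,c):
    im=np.load('pics/'+f+'.npz')['img'];x0,y0,x1,y1=c
    return cv2.resize(im[y0:y1,x0:x1],None,fx=4,fy=4,interpolation=cv2.INTER_CUBIC)[:,:,::-1]
cv2.imwrite('pics/c3.png',np.hstack([g('d1',(210,110,410,240))]))
cv2.imwrite('pics/c4.png',np.hstack([g('s1',(270,120,450,250))]))"
```

```text
t: 4.65
eef_pos: [454.2, 92.4, 221.5]
tcp_rot: [-3.141, -0.001, -0.181]
ft_force: [-0.6, 0.7, -1.5]
opening: 0.227
t: 6.07
eef_pos: [459.8, 179.7, 91.1]
tcp_rot: [-3.141, -0.0, -0.182]
ft_force: [-0.1, -1.0, -1.2]
opening: 0.231
[459.99721977 179.82121684  91.42143499] [-3.14111797e+00 -1.22444950e-03 -1.81882109e-01] [-0.0481619   0.04103147  0.03905563]
```

View pics/c3.png

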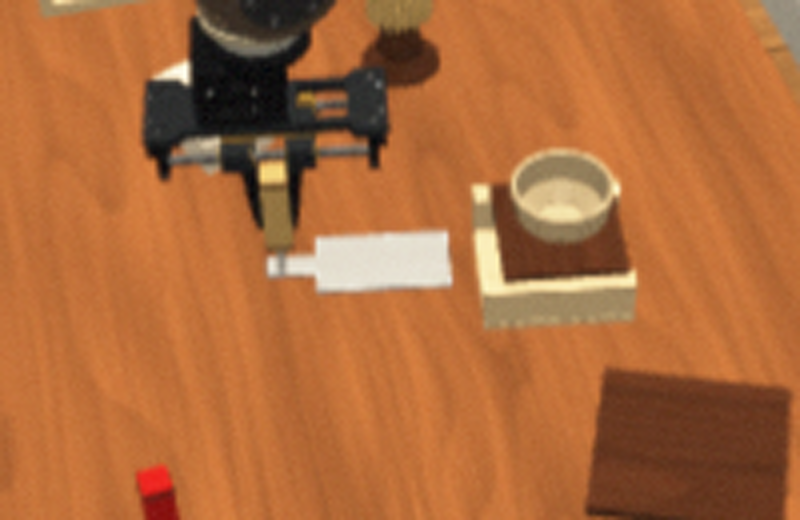

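View pics/c4.png

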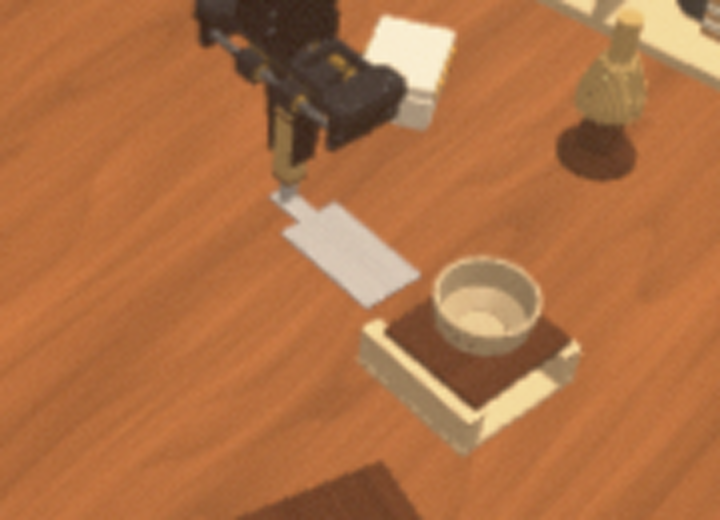

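The blade sits in front of the channel mouth: tip at about x=452 in the side crop, rack edge at about 475, aligned. I'll check its height and pitch with a fit.

Run:
```python
from h import *
from scipy.optimize import least_squares
d=lambda u,v:np.array((210+u/4-.375,110+v/4-.375)); s=lambda u,v:np.array((270+u/4-.375,120+v/4-.375))
M=[(27,30),(135,30),(135,-30),(27,-30)]
D=[d(315,237),d(450,231),d(453,286),d(317,292)]; S=[s(333,203),s(420,272),s(368,306),s(283,233)]
def P(p):
    c,n=np.cos(p[2]),np.sin(p[2]); return [(p[0]+c*x-n*y,p[1]+n*x+c*y,p[3]+p[4]*x+p[5]*y) for x,y in M]
r=lambda p:np.r_[(proj('d1',P(p))-D).ravel(),(proj('s1',P(p))-S).ravel()]
q=least_squares(r,[460,180,-.18,24,0,0],x_scale=[100,100,1,100,1,1]);print(q.x.round(3),r(q.x).round(1))
```

```text
[ 4.61290e+02  1.78339e+02 -1.89000e-01  2.27860e+01  1.80000e-02
  1.30000e-02] [ 0.3  0.2 -0.5 -0.3 -0.1 -0.6  0.1  0.   0.4 -0.3  0.3  0.4 -0.4  0.4
 -0.6  0. ]
```

The blade is level, top at about 24 mm, yaw -10.8°, on the channel axis. Insert by (+142, -25) mm.

```bash
python3 -m handwheel '[{"hand":0,"x":0.004,"y":-0.0007,"z":0,"spin":0},{"hand":0,"x":0.012,"y":-0.002,"z":0,"spin":0},{"hand":0,"x":0.022,"y":-0.004,"z":0,"spin":0},{"hand":0,"x":0.032,"y":-0.0056,"z":0,"spin":0},{"hand":0,"x":0.042,"y":-0.0074,"z":0,"spin":0},{"hand":0,"x":0.052,"y":-0.009,"z":0,"spin":0},{"hand":0,"x":0.062,"y":-0.011,"z":0,"spin":0},{"hand":0,"x":0.072,"y":-0.0127,"z":0,"spin":0},{"hand":0,"x":0.082,"y":-0.0144,"z":0,"spin":0},{"hand":0,"x":0.092,"y":-0.016,"z":0,"spin":0},{"hand":0,"x":0.102,"y":-0.018,"z":0,"spin":0},{"hand":0,"x":0.112,"y":-0.0197,"z":0,"spin":0},{"hand":0,"x":0.122,"y":-0.0215,"z":0,"spin":0},{"hand":0,"x":0.132,"y":-0.0232,"z":0,"spin":0},{"hand":0,"x":0.139,"y":-0.0245,"z":0,"spin":0},{"hand":0,"x":0.142,"y":-0.025,"z":0,"spin":0},{"hand":0,"x":0.142,"y":-0.025,"z":0,"spin":0},{"hand":0,"x":0.142,"y":-0.025,"z":0,"spin":0}]'; python3 -c "
from h import *
save('side','d2');save('scene','s2')
def g(f,c):
    im=np.load('pics/'+f+'.npz')['img'];x0,y0,x1,y1=c
    return cv2.resize(im[y0:y1,x0:x1],None,fx=4,fy=4,interpolation=cv2.INTER_CUBIC)[:,:,::-1]
cv2.imwrite('pics/c5.png',np.hstack([g('d2',(290,110,390,220)),g('s2',(340,140,440,250))]))"
```

```text
t: 7.67
eef_pos: [601.3, 154.8, 90.5]
tcp_rot: [3.141, 0.0, -0.182]
ft_force: [-0.5, 0.0, -1.1]
opening: 0.233
```

View pics/c5.png

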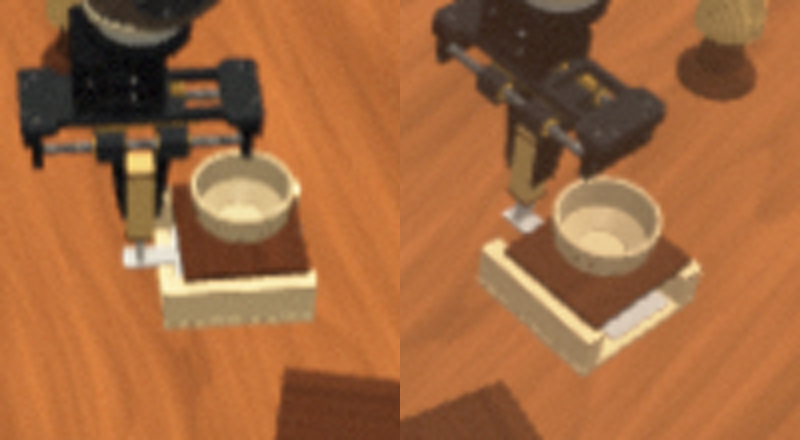

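The blade is under the board with no contact force, and its tip shows at the far opening (635,315). Lift slowly.

```bash
python3 -m handwheel '[{"hand":0,"x":0,"y":0,"z":0.003,"spin":0},{"hand":0,"x":0,"y":0,"z":0.006,"spin":0},{"hand":0,"x":0,"y":0,"z":0.009,"spin":0},{"hand":0,"x":0,"y":0,"z":0.011,"spin":0},{"hand":0,"x":0,"y":0,"z":0.012,"spin":0},{"hand":0,"x":0,"y":0,"z":0.013,"spin":0},{"hand":0,"x":0,"y":0,"z":0.014,"spin":0},{"hand":0,"x":0,"y":0,"z":0.015,"spin":0},{"hand":0,"x":0,"y":0,"z":0.016,"spin":0},{"hand":0,"x":0,"y":0,"z":0.017,"spin":0},{"hand":0,"x":0,"y":0,"z":0.018,"spin":0},{"hand":0,"x":0,"y":0,"z":0.019,"spin":0},{"hand":0,"x":0,"y":0,"z":0.02,"spin":0},{"hand":0,"x":0,"y":0,"z":0.021,"spin":0},{"hand":0,"x":0,"y":0,"z":0.022,"spin":0},{"hand":0,"x":0,"y":0,"z":0.023,"spin":0},{"hand":0,"x":0,"y":0,"z":0.024,"spin":0},{"hand":0,"x":0,"y":0,"z":0.025,"spin":0},{"hand":0,"x":0,"y":0,"z":0.025,"spin":0},{"hand":0,"x":0,"y":0,"z":0.025,"spin":0}]'; python3 -c "
from h import *
s=state();print(s['moment'])
save('side','d3');save('scene','s3')
def g(f,c):
    im=np.load('pics/'+f+'.npz')['img'];x0,y0,x1,y1=c
    return cv2.resize(im[y0:y1,x0:x1],None,fx=4,fy=4,interpolation=cv2.INTER_CUBIC)[:,:,::-1]
cv2.imwrite('pics/c6.png',np.hstack([g('d3',(290,110,390,220)),g('s3',(340,140,440,250))]))"
```

```text
t: 9.43
eef_pos: [601.7, 154.8, 115.7]
tcp_rot: [-3.142, -0.0, -0.182]
ft_force: [0.7, -0.6, -3.1]
opening: 0.23
[0.01264995 0.17187859 0.01419967]
```

View pics/c6.png

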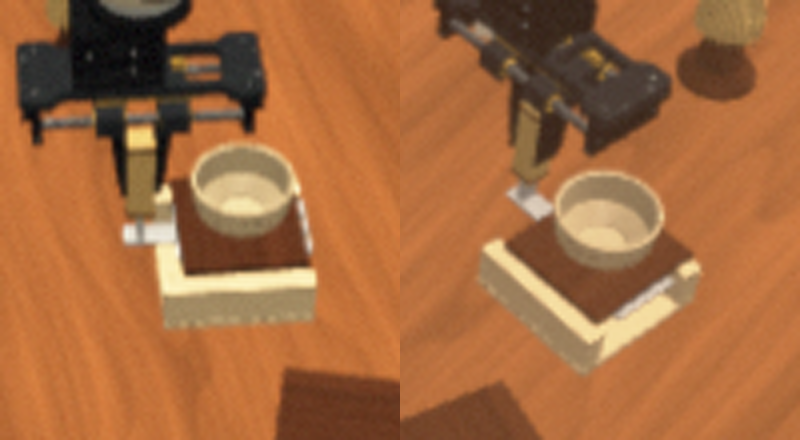

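The load has come onto the blade (about 2 N more), level and centred. Continue up.

```bash
python3 -m handwheel '[{"hand":0,"x":0,"y":0,"z":0.001,"spin":0},{"hand":0,"x":0,"y":0,"z":0.003,"spin":0},{"hand":0,"x":0,"y":0,"z":0.006,"spin":0},{"hand":0,"x":0,"y":0,"z":0.01,"spin":0},{"hand":0,"x":0,"y":0,"z":0.015,"spin":0},{"hand":0,"x":0,"y":0,"z":0.021,"spin":0},{"hand":0,"x":0,"y":0,"z":0.027,"spin":0},{"hand":0,"x":0,"y":0,"z":0.033,"spin":0},{"hand":0,"x":0,"y":0,"z":0.039,"spin":0},{"hand":0,"x":0,"y":0,"z":0.045,"spin":0},{"hand":0,"x":0,"y":0,"z":0.051,"spin":0},{"hand":0,"x":0,"y":0,"z":0.057,"spin":0},{"hand":0,"x":0,"y":0,"z":0.063,"spin":0},{"hand":0,"x":0,"y":0,"z":0.069,"spin":0},{"hand":0,"x":0,"y":0,"z":0.075,"spin":0},{"hand":0,"x":0,"y":0,"z":0.081,"spin":0},{"hand":0,"x":0,"y":0,"z":0.086,"spin":0},{"hand":0,"x":0,"y":0,"z":0.09,"spin":0},{"hand":0,"x":0,"y":0,"z":0.092,"spin":0},{"hand":0,"x":0,"y":0,"z":0.093,"spin":0}]'; python3 -m handwheel '[{"hand":0,"x":0,"y":0,"z":0,"spin":0},{"hand":0,"x":0,"y":0,"z":0,"spin":0},{"hand":0,"x":0,"y":0,"z":0,"spin":0},{"hand":0,"x":0,"y":0,"z":0,"spin":0},{"hand":0,"x":0,"y":0,"z":0,"spin":0},{"hand":0,"x":0,"y":0,"z":0,"spin":0},{"hand":0,"x":0,"y":0,"z":0,"spin":0},{"hand":0,"x":0,"y":0,"z":0,"spin":0},{"hand":0,"x":0,"y":0,"z":0,"spin":0},{"hand":0,"x":0,"y":0,"z":0,"spin":0},{"hand":0,"x":0,"y":0,"z":0,"spin":0},{"hand":0,"x":0,"y":0,"z":0,"spin":0},{"hand":0,"x":0,"y":0,"z":0,"spin":0},{"hand":0,"x":0,"y":0,"z":0,"spin":0},{"hand":0,"x":0,"y":0,"z":0,"spin":0},{"hand":0,"x":0,"y":0,"z":0,"spin":0},{"hand":0,"x":0,"y":0,"z":0,"spin":0},{"hand":0,"x":0,"y":0,"z":0,"spin":0},{"hand":0,"x":0,"y":0,"z":0,"spin":0},{"hand":0,"x":0,"y":0,"z":0,"spin":0}]'; python3 -c "
from h import *
s=state();print(s['moment'])
save('side','d4');save('scene','s4')
def g(f,c):
    im=np.load('pics/'+f+'.npz')['img'];x0,y0,x1,y1=c
    return cv2.resize(im[y0:y1,x0:x1],None,fx=4,fy=4,interpolation=cv2.INTER_CUBIC)[:,:,::-1]
cv2.imwrite('pics/c7.png',np.hstack([g('d4',(290,80,390,220)),g('s4',(340,110,440,250))]))"
```

```text
t: 11.2
eef_pos: [601.6, 154.8, 209.0]
tcp_rot: [-3.142, -0.0, -0.182]
ft_force: [0.9, 1.0, -3.5]
opening: 0.232
t: 12.87
eef_pos: [601.6, 154.8, 208.6]
tcp_rot: [3.142, -0.0, -0.182]
ft_force: [-0.3, -0.1, -4.3]
opening: 0.226
[-0.02043782  0.14698223  0.03003717]
```

View pics/c7.png

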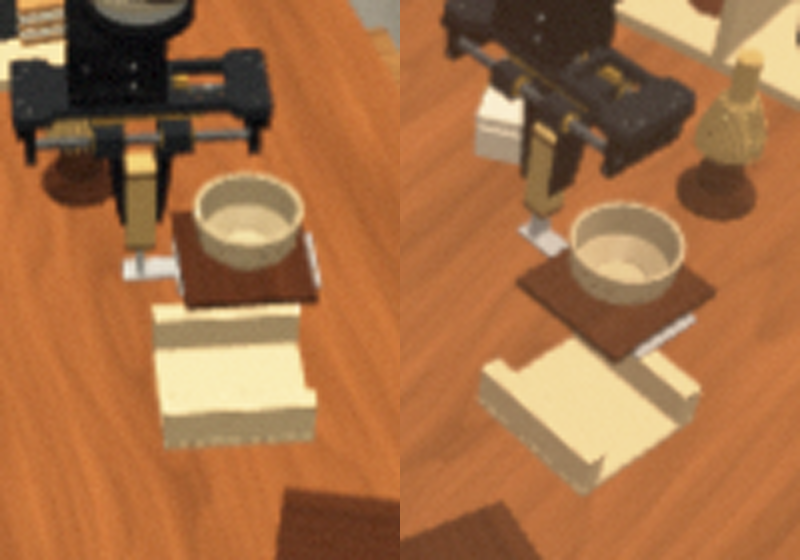

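The board is clear of the rack, carrying the bowl. I'll check the numbers.

Run:
```python
from h import *
from scipy.optimize import least_squares
d=lambda u,v:np.array((290+u/4-.375,80+v/4-.375)); s=lambda u,v:np.array((340+(u-400)/4-.375,110+v/4-.375))
D=[d(172,212),d(187,304),d(317,298)]; S=[s(516,282),s(620,355),s(716,290)]
def P(p,M):
    c,n=np.cos(p[2]),np.sin(p[2]); return [(p[0]+c*x-n*y,p[1]+n*x+c*y,p[3]+p[4]*x+p[5]*y) for x,y in M]
r=lambda p:np.r_[(proj('d4',P(p,[(-50,53),(-50,-53),(50,-53)]))-D).ravel(),(proj('s4',P(p,[(-50,-53),(50,-53),(50,53)]))-S).ravel()]
q=least_squares(r,[682,140,-.18,150,0,0],x_scale=[100,100,1,100,1,1]);print(q.x.round(3),r(q.x).round(1))
print('bowl at top-z+43', at('d4',*d(249,212),q.x[3]+43),at('s4',*s(627,246),q.x[3]+43))
b=np.array([601.6+1,154.8-1.5])+80*np.array([np.cos(-.186),np.sin(-.186)]);print('blade est',b)
print(state()['qvel'].round(4))
```

```text
[ 6.80733e+02  1.42965e+02 -1.55000e-01  1.47447e+02  6.00000e-03
 -1.10000e-02] [-0.5  0.3 -0.2  0.4  0.6 -0.5  0.3 -0.7 -0.6  0.8  0.5 -0.2]
bowl at top-z+43 [682.9 140.8 190.4] [683.4 140.1 190.4]
blade est [681.22014501 138.50564979]
[-0.0017  0.0001 -0.0008  0.0011 -0.001   0.0002]
```

Board centre is at about 143 mm and level within 0.012 rad, about 4 mm from the blade centre. The bowl is about 3 mm off the board's centre. I'll hold a little longer, then hand in.

```bash
python3 -m handwheel '[{"hand":0,"x":0,"y":0,"z":0,"spin":0},{"hand":0,"x":0,"y":0,"z":0,"spin":0},{"hand":0,"x":0,"y":0,"z":0,"spin":0},{"hand":0,"x":0,"y":0,"z":0,"spin":0},{"hand":0,"x":0,"y":0,"z":0,"spin":0},{"hand":0,"x":0,"y":0,"z":0,"spin":0},{"hand":0,"x":0,"y":0,"z":0,"spin":0},{"hand":0,"x":0,"y":0,"z":0,"spin":0},{"hand":0,"x":0,"y":0,"z":0,"spin":0},{"hand":0,"x":0,"y":0,"z":0,"spin":0},{"hand":0,"x":0,"y":0,"z":0,"spin":0},{"hand":0,"x":0,"y":0,"z":0,"spin":0},{"hand":0,"x":0,"y":0,"z":0,"spin":0},{"hand":0,"x":0,"y":0,"z":0,"spin":0},{"hand":0,"x":0,"y":0,"z":0,"spin":0},{"hand":0,"x":0,"y":0,"z":0,"spin":0}]' && python3 -c "
from h import *
from cell import job_done
a=np.load('pics/d4.npz')['img'].astype(int);b=cam('side')[0].astype(int)
print('pixels changed since last look',(abs(a-b).max(2)>40).sum())
print(job_done())"
```

```text
t: 14.3
eef_pos: [601.6, 154.8, 208.7]
tcp_rot: [3.142, -0.0, -0.182]
ft_force: [-0.1, -0.4, -2.8]
opening: 0.233
pixels changed since last look 0
the job is handed in; nothing more can be done
None
```

I gripped the steel spatula by its bamboo handle and slid the blade along the channel under the small board. I then lifted the board and its bowl about 97 mm and handed in at about 14 s, still holding it up.

**Last checks:**
- **Height and level:** the camera fit put the board centre at about 143 mm and level within about 0.012 rad.
- **Centring:** the board was about 4–5 mm from the blade's centre. The bowl was about 3 mm from the board's centre.
- **Stillness:** over the last 1.4 s no pixels in the side view changed.
- **Disagreement:** the wrist force read between about -2.8 and -4.3 N while holding, which I took for sensor noise.
- **Not measured:** I could not read contact forces with the board, bowl or rack directly; the pictures showed the board clear of the rack. I only judged by eye that the whisk stand, caddy and box stayed put. The caddy was not in the last views.

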